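# Present the arched slate plaque to the inspection camera

## Robot

A 7-joint arm with a two-finger parallel gripper is mounted at the origin on the work surface. World frame = base frame: x ahead of the robot, y to its left, z up, the work surface at z = 0. Lengths are in mm, angles in rad, forces in N, time in s.
With the tool pointing down it reaches from about 425 to 825 mm from the base axis. Payload 3.6 kg.
Tool frame: the origin (TCP) lies between the finger pads, 19 mm behind the fingertips; this is the grasp point; z points along the fingers, y is the line along which they close (so a half turn about z gives the same grasp; the last joint's range is limited). The gripper opens to 85 mm and grips with 20 to 120 N. Pads are 22 mm wide; open, the fingers measure 114 mm over their backs; the gripper's body (76 mm by 85 mm) begins 54 mm behind the grasp point. The pads swing forward as they close: fully open they stand 13 mm farther back than shut.
Start: joints at [-1.323, 0.615, -0.013, 1.423, 0.008, 1.103, -0.04], TCP at [175.723, 625.768, 249.997] pointing down, gripper open.
Joint ranges: [-3.12, 3.12], [-0.3, 2.06], [-1.34, 1.32], [0.26, 2.42], [-1.36, 4.5], [0.01, 1.98], [-2.84, 2.84]. Speed limits (rad/s): [2.79, 2.79, 3.14, 3.14, 3.14, 3.14, 3.14].

## Interface

Orientations are given as a rotation vector (axis times angle).
In Python, from bench import readout, capture, workorder, regions_of gives the robot as it stands.
- The arm moves only by the tool step_arm, never from a script. Its argument "commands" is a list that holds one entry, the list of rows, each a list of 7 numbers: the turn, a rotation vector about the tool's x, y, z in degrees, then the shift along the tool's x, y, z in m, then the finger opening in m, from 0 to 0.0854. In form: [[[ax, ay, az, tx, ty, tz, grip], ...]]. A call has 1 to 10 rows; each row is the pose to reach, as a shift and turn from the pose commanded when the call began, along the tool's axes at that moment; what a row does not reach only later rows make up. A row lasts 1/10 s, in which the tool goes at most 50 mm and 8.59 degrees, less where a joint would pass 70% of its speed; a pose out of reach is approached as far as the arm can. A call with a gripper value outside its range is refused whole. The fingers move at their own pace and stop on an object; the grip force is fixed at half the most. Time passes only in rows, so rows that repeat a pose let the fingers close. It gives the time, the measured TCP pose, the force, the opening and the grip force at its end, in the units of the state.
- readout.sense(): the state, without advancing time (a new reading comes with each control period).
- capture(name): name is "side" or "top"; returns a dict with "color" (400x640x3 uint8, blue, green, red), "fx", "fy", "cx", "cy" (pixels), "view" (4x4, takes a point from world to camera coordinates). Camera axes: x right, y down, z forward; pixel columns grow to the right and rows downward; lengths in mm; the calibration is good to about 2 mm. A picture is of the moment at which its call begins. There is no depth.
- workorder.job_done(): hands the job in; it is judged then, once.
Trained networks look in the newest picture that a camera, given by its name, has taken for a name from the list of things; names that differ only in an ending like _2 or _b are one class to them, and where a whole thing is asked for, a point or a joint stands for the part that bears it (a point fixed in the world has none). Each returns a list of dicts, best first, with "conf" (0 to 1); they miss things now and then, are a little off and sometimes report something else, mostly with a low value. They report only what shows in the picture. A call takes as long as a camera call. They do not tell look-alikes from the thing itself.
- regions_of(name, camera): "region" (400x640 bool, what is visible of it) and "position" ([column, row] in pixels, amid what is visible of it).
The state is a dict: "time_s": time; "qpos": joint angles; "dq": joint speeds; "effort": joint torques, N m; "tool_pos": TCP position; "ee_rot": TCP orientation; "wrist_force": force on the tool from outside, world axes, zero at the start; "wrist_torque": the same for the moment, N m; "finger_gap": finger opening in mm; "grasp_force": force on a finger pad.
Only numpy, scipy, OpenCV 4.12 (cv2) and the standard library are available. Lean on these libraries where they do the work, as an engineer would, in place of code of your own. Each camera call takes 0.05 s, during which the arm holds its last target. There are 200 camera calls.

## Task

Get the finished arched plaque in front of the inspection camera for its picture: with the ring light switched on at its power unit, take the tall round-topped slate plaque out of the drying rack by its top edge and hold it up in the air about 12 cm in front of the lens, the carved face square to the lens, right way up, and the carving centred in the view and not covered by the fingers. Finish while still holding it there, steady: do not put it down or let it go. Leave the other plaques standing in the rack, the tools on the bench where they lie and the camera's aim as it is.

Things in the scene. Friction and masses are not known exactly. Their poses are not given: they have to be found in the camera images.
- arched_plaque: tallest of three dark slate plaques in the rack, the only one with a semicircular top: 80 mm wide (y), 12 thick (x), 120 tall (z: straight sides to 80, then radius 40), 0.2 to 0.4 kg. Origin at the centre of its foot, z towards the arch; the carved face with a pale lotus looks along -x. The carving fills it from 15 to 77 mm above the foot; above, both faces are plain
- carving (a point): centre of the carving, on the carved face of the arched plaque, 48 mm above its foot (at x = -6 mm, y = 0, z = 48 mm of arched_plaque), axes as that body's
- rack: low beech drying rack, fixed, 260 mm (x) by 100 (y) by 34 high, origin at the centre of its underside. Four slots run across along y, centred at x = -82.5, -27.5, 27.5 and 82.5 mm, 15 mm wide, 22 deep, floor 12 mm above the table. Three plaques stand loosely on edge in three of them in any order, carved faces towards the rack's -x; one is empty
- square_plaque: bystander: square-topped slate plaque in the rack, 80 x 12 x 92 mm, origin at the centre of its foot, axes as the arched one's
- clipped_plaque: bystander: slate plaque with clipped upper corners in the rack, 80 x 12 x 92 mm, origin at the centre of its foot
- lens (a point): centre of the inspection camera's front glass, 260 to 295 mm above the table. The camera looks along this frame's -x, tilted 0.25 to 0.55 rad down; z is the camera's up direction, y sideways. Lens and white ring light make a round front 90 mm across; the camera hangs in a fork at the front of a stand
- camera_stand: steel camera stand, fixed: base plate 200 (x) x 160 (y) x 16 mm, origin at the centre of its underside, column 400 mm tall at x = +75 mm; the camera (60 mm body) swivels 310 mm above the origin and looks towards the stand's -x, its front glass 85 mm from the swivel
- lamp_switch (a joint): toggle switch of the ring light: 0 = off, leaning 0.35 rad towards the power unit's -x; 0.70 rad = on, leaning as far towards +x. Stiff (about 1.5 N at its tip), stays where it is left, swings about the y axis of the unit
- switch_tip (a point): top end of the toggle's steel bat, 38 mm from its pivot; the bat is 6 mm thick at the foot, 10 mm at the tip
- power_unit: ring-light power unit, a grey steel box, fixed on the table, 120 (x) x 85 (y) x 54 mm high, origin at the centre of its underside. The toggle's pivot is 58 mm above the origin, in a collar of 9 mm radius that rises 8 mm above the lid
- flat_chisel: bystander: twine-wrapped chisel lying on the table, 170 mm long along its x, 12 mm high
- slate_offcut: bystander: flat slate offcut on the table, 85 x 50 x 14 mm
- mallet: bystander: round wooden mallet standing on its head, 178 mm tall, head 82 mm across
- fine_chisel: bystander: thin twine-wrapped chisel on the table, 150 mm long, 12 mm high
- whetstone: bystander: grey whetstone block 150 x 50 x 24 mm
- pencil_pot: bystander: white ceramic pot with pencils, 76 mm across, pot 100 mm and pencils 170 mm tall
- dust_brush: bystander: wooden dust brush on the table, 195 mm long, 29 mm high
Things that resemble listed ones, but are neither listed nor needed, are in the scene too. What is shaped like the power_unit but pink is not meant.

How it is judged:
By the outcome, as a careful person would: the job done as asked, in the order asked, and still so for the second after the job is handed in, while the arm keeps its last pose, push and grip.
It also fails if it takes over 45 s, if anything falls off the work surface, if the arm or the gripper's body presses on something with over 40 N, if the wrist force passes 120 N, or if a joint passes its speed limit or range.

## Working session

There is one attempt and no reset: what is moved stays moved. The work goes in short steps, Python scripts to look and compute and a tool call to move; the robot and the scene stay as the last step left them, time stands still between calls to the robot, and variables do not carry over. Pictures are saved under pics/ and viewed, at most 10 in all, crops included, and the job is handed in when it is done.

Besides the shell and the picture viewer there is one more tool, called after "Call:" as a command line: name --argument value ..., lists and objects as JSON in quotes. step_arm: Moves the arm, as the interface text tells. Its arguments: {"type":"object","properties":{"commands":{"type":"array","items":{"type":"array","items":{"type":"array","items":{"type":"number"}}}}},"required":["commands"]}

```bash
mkdir -p pics; ls; python3 - <<'E'
from bench import readout, capture, workorder, regions_of
import cv2,numpy as np,json
s=readout.sense()
for k,v in s.items(): print(k,v)
for n in ("side","top"):
    c=capture(n); cv2.imwrite(f"pics/{n}0.png",c["color"]); print(n,c["fx"],c["fy"],c["cx"],c["cy"]); print(np.round(c["view"],4).tolist())
    for o in ["arched_plaque","carving","rack","square_plaque","clipped_plaque","lens","camera_stand","lamp_switch","switch_tip","power_unit"]:
        print(o,[(np.round(r["position"],1).tolist(),round(r["conf"],2),int(r["region"].sum())) for r in regions_of(o,n)])
E
```

```text
pics
time_s 0.0
qpos [-1.32352422  0.61593692 -0.0126304   1.42493838  0.00812216  1.1034093
 -0.04040897]
dq [-1.20579281e-03 -4.89226466e-04 -1.34141860e-03 -6.90842990e-04
 -4.42533534e-05  4.71507846e-04 -1.85695724e-03]
effort [-6.94351238e-04 -4.69213486e+01  2.59019444e-01 -1.71036708e+01
  9.92956921e-03  9.71051428e-03 -4.64941664e-06]
tool_pos [175.52737696 625.08615294 248.81349224]
ee_rot [-0.42853249 -3.11191311  0.00412012]
wrist_force [ 0.1749803  -0.1458199  -0.15117253]
wrist_torque [-0.03079085 -0.08711731  0.01053805]
grasp_force 0.0
finger_gap 85.81682088314338
side 411.286263226288 411.286263226288 320.9690961296681 197.7807938484464
[[-0.9779, -0.2085, 0.0132, 474.4041], [-0.1603, 0.7085, -0.6873, 199.0318], [0.134, -0.6742, -0.7263, 1280.0815], [0.0, 0.0, 0.0, 1.0]]
arched_plaque [([330.0, 169.1], 0.6, 353), ([343.0, 181.0], 0.34, 1103)]
carving [([330.7, 167.8], 0.81, 313)]
rack [([339.8, 181.1], 0.85, 1151), ([334.9, 166.7], 0.35, 362), ([361.0, 159.2], 0.23, 252)]
square_plaque [([358.9, 159.0], 0.87, 249), ([310.7, 142.9], 0.67, 431)]
clipped_plaque [([319.
[... 310 characters left out ...]
, 331), ([411.8, 351.2], 0.63, 1900), ([339.9, 181.4], 0.47, 1112)]
top 458.11220083085504 458.11220083085504 328.7920121248673 205.46909112491903
[[0.0229, -0.9996, 0.0164, -49.5056], [-0.9966, -0.0241, -0.0789, 510.0213], [0.0793, -0.0146, -0.9967, 1392.3784], [0.0, 0.0, 0.0, 1.0]]
arched_plaque [([396.4, 213.5], 0.68, 177)]
carving [([397.6, 211.7], 0.48, 191)]
rack [([402.7, 221.4], 0.69, 2451)]
square_plaque [([424.4, 240.8], 0.71, 252)]
clipped_plaque [([382.5, 201.4], 0.57, 123), ([404.1, 220.8], 0.43, 2319)]
lens [([156.6, 133.1], 0.93, 1315)]
camera_stand [([172.5, 136.8], 0.93, 5237)]
lamp_switch [([156.8, 133.6], 0.32, 1387)]
switch_tip []
power_unit [([245.5, 263.2], 0.81, 1237)]
```

View pics/side0.png

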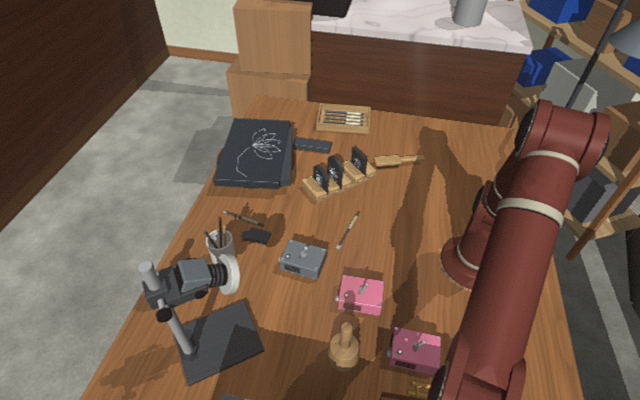

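View pics/top0.png

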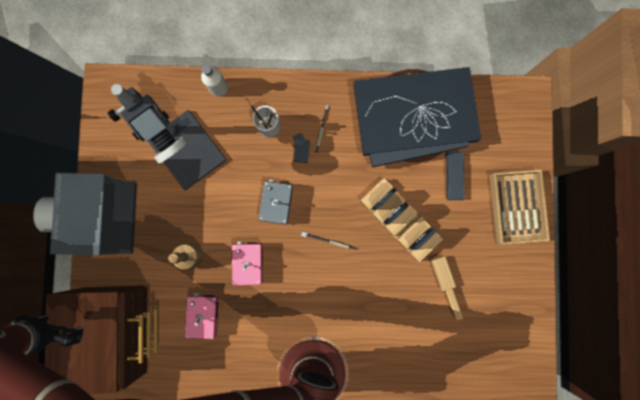

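The side picture shows the rack at (340,178), grey unit at (303,258) with pink look-alikes at (361,294) and (415,350), and the camera at (205,280). The top picture shows the rack at (401,220), grey unit at (276,202), pink ones at (246,263) and (201,316), and the camera lens at (170,150). Next, close crops.

```bash
python3 - <<'E'
import cv2,numpy as np
s=cv2.imread("pics/side0.png");t=cv2.imread("pics/top0.png")
def c(i,x,y,w=66,h=75): return cv2.resize(i[y:y+h,x:x+w],(264,300),interpolation=cv2.INTER_CUBIC)
r1=np.hstack([c(s,300,135,84,70 ) if 0 else cv2.resize(s[137:207,298:382],(360,300),interpolation=cv2.INTER_CUBIC),cv2.resize(t[172:267,352:448],(300,300),interpolation=cv2.INTER_CUBIC),np.zeros((300,140,3),np.uint8)])
r2=np.hstack([cv2.resize(s[235:285,273:333],(360,300),interpolation=cv2.INTER_CUBIC),cv2.resize(t[175:230,250:305],(300,300),interpolation=cv2.INTER_CUBIC),np.zeros((300,140,3),np.uint8)])
cv2.imwrite("pics/cr1.png",np.vstack([r1,r2]))
cv2.imwrite("pics/cr2.png",np.hstack([cv2.resize(s[230:390,130:270],(420,480),interpolation=cv2.INTER_CUBIC),cv2.resize(t[75:195,100:190+5],(380,480),interpolation=cv2.INTER_CUBIC)]))
E
```

```text
(no output)
```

View pics/cr1.png

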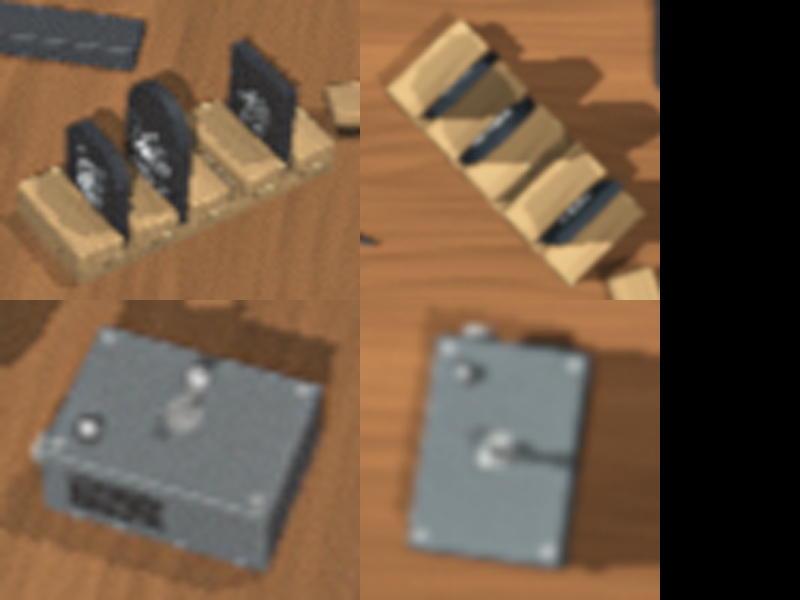

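View pics/cr2.png

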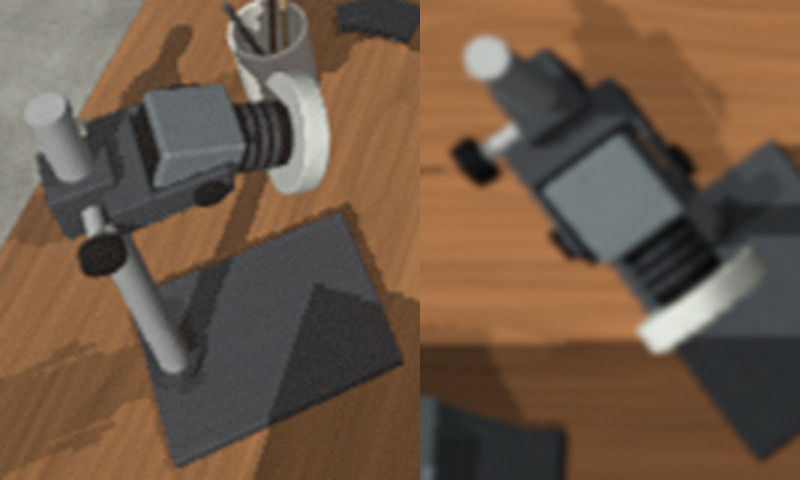

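```bash
cat > h.py <<'E'
import numpy as np,cv2
from scipy.optimize import least_squares
from scipy.spatial.transform import Rotation as R
K={"side":(411.286263,320.969,197.7808,np.array([[-0.9779,-0.2085,0.0132,474.4041],[-0.1603,0.7085,-0.6873,199.0318],[0.134,-0.6742,-0.7263,1280.0815]])),
"top":(458.1122,328.792,205.469,np.array([[0.0229,-0.9996,0.0164,-49.5056],[-0.9966,-0.0241,-0.0789,510.0213],[0.0793,-0.0146,-0.9967,1392.3784]]))}
def proj(n,P):
    f,cx,cy,V=K[n]; c=np.atleast_2d(P)@V[:,:3].T+V[:,3]
    return np.c_[f*c[:,0]/c[:,2]+cx,f*c[:,1]/c[:,2]+cy]
def ray(n,p):
    f,cx,cy,V=K[n]; d=V[:,:3].T@np.array([(p[0]-cx)/f,(p[1]-cy)/f,1]); return -V[:,:3].T@V[:,3],d
def atz(n,p,z):
    o,d=ray(n,p); return o+d*(z-o[2])/d[2]
def tri(ps,pt):
    r=least_squares(lambda X:np.r_[(proj("side",X)-ps).ravel(),(proj("top",X)-pt).ravel()],[300,0,50]); return r.x,np.abs(r.fun).max()
def planar(P,x,y,a):
    c,s=np.cos(a),np.sin(a); return np.asarray(P,float)@np.array([[c,s,0],[-s,c,0],[0,0,1]])+[x,y,0]
E
python3 - <<'E'
from h import *
S=lambda x,y:(298+x*84/360,137+y*70/300); T=lambda x,y:(352+(x-360)*.32,172+y*95/300)
# rack corners top face: A(-x end,left in side) ...
U=lambda x,y:(273+x/6,235+(y-300)/6); W=lambda x,y:(250+(x-360)*.18333,175+(y-300)*.18333)
print("rack corners tri")
for s,t in [((20,188),(387,90)),((80,268),None),((332,145),(573,285))]:
    print(atz("side",S(*s),34).round(0), t and atz("top",T(*t),34).round(0))
for t in [(387,90),(460,20),(643,210),(573,285)]: print("top",t,atz("top",T(*t),34).round(0))
print("unit")
for s in [(108,328),(322,385),(270,510),(42,450)]: print("side",atz("side",U(*s),54).round(0))
for t in [(440,338),(590,352),(565,565),(410,548)]: print("top",atz("top",W(*t),54).round(0))
print("tip side at z94",atz("side",U(198,378),94),"collar z62",atz("side",U(183,412),62),"top collar",atz("top",W(493,455),62),atz("top",W(505,440),94))
# camera ring centre
C=lambda x,y:(130+x/3,230+y/3); D=lambda x,y:(100+(x-420)/4,75+y/4)
print("ring",tri(C(303,132),D(705,302)),"column",tri(C(47,108),D(487,57)))
for s in [(345,210),(402,360),(178,465)]: print("base side",atz("side",C(*s),16).round(0))
for s in [(770,145),(765,460)]: print("base top",atz("top",D(*s),16).round(0))
i=[cv2.imread("pics/side0.png")[240:265,290:320],cv2.imread("pics/top0.png")[190:215,262:292]]
cv2.imwrite("pics/cr3.png",np.hstack([cv2.resize(k,(390,325),interpolation=cv2.INTER_CUBIC) for k in i]))
E
```

```text
rack corners tri
[ 595. -199.   34.] [ 528. -134.   34.]
[ 526. -120.   34.] None
[ 347. -309.   34.] [ 344. -319.   34.]
top (387, 90) [ 528. -134.   34.]
top (460, 20) [ 598. -205.   34.]
top (643, 210) [ 417. -387.   34.]
top (573, 285) [ 344. -319.   34.]
unit
side [563.  80.  54.]
side [449.  92.  54.]
side [458. 170.  54.]
side [575. 160.  54.]
top [575. 158.  54.]
top [569.  75.  54.]
top [451.  85.  54.]
top [458. 171.  54.]
tip side at z94 [503.09663944 129.52105909  94.        ] collar z62 [511.41371049 128.36207348  62.        ] top collar [509.97129359 125.84124597  62.        ] [515.58407549 116.34880558  94.        ]
ring (array([617.2156745 , 367.14667268, 278.60130575]), np.float64(1.208978120223577)) column (array([733.35623538, 456.73183729, 401.75856427]), np.float64(0.5101925897534159))
base side [643. 287.  16.]
base side [548. 414.  16.]
base side [699. 536.  16.]
base top [796. 411.  16.]
base top [549. 403.  16.]
```

View pics/cr3.png

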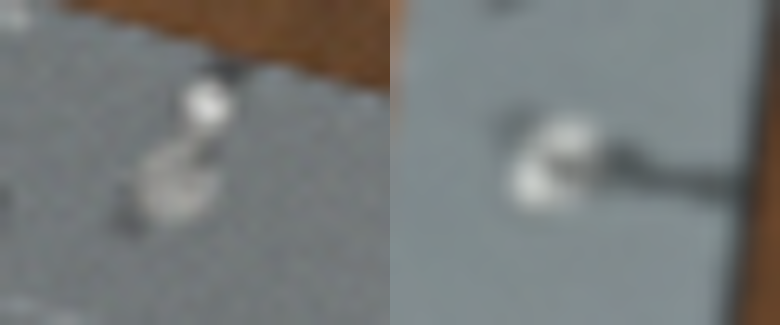

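```bash
python3 - <<'E'
from h import *
c=np.array([512,124,0.]);u=np.array([.9956,-.094,0])
for s in (1,-1):
  for L in (0,15,30,38):
    P=c+s*u*L*np.sin(.35)+[0,0,58+L*np.cos(.35)]
    a,b=proj("side",P)[0],proj("top",P)[0]
    print(s,L,((a-[290,240])*13).round(),((b-[262,190])*13+[390,0]).round())
print([ (proj("side",c+[0,0,z])[0]-[290,240])*13 for z in (54,62)],[ (proj("top",c+[0,0,z])[0]-[262,190])*13+[390,0] for z in (54,62)])
E
```

```text
1 0 [178. 172.] [561. 167.]
1 15 [156. 130.] [558. 140.]
1 30 [133.  87.] [554. 112.]
1 38 [120.  64.] [552.  96.]
-1 0 [178. 172.] [561. 167.]
-1 15 [198. 141.] [552. 184.]
-1 30 [219. 110.] [543. 202.]
-1 38 [230.  93.] [538. 211.]
[array([178.31635804, 182.57835375]), array([177.71102092, 161.96579106])] [array([562.82219753, 168.72469506]), array([559.34318226, 165.79108547])]
```

```bash
cat > fit.py <<'E'
from h import *
from scipy.optimize import minimize
im={n:cv2.imread(f"pics/{n}0.png").astype(int) for n in K}
def comp(m,seed,r=None):
    n,l=cv2.connectedComponents(m.astype(np.uint8)); 
    return l==l[int(seed[1]),int(seed[0])]
def fill(polys,x0,y0,w,h,s=8):
    o=np.zeros((h*s,w*s),np.uint8)
    for p in polys:
        hl=cv2.convexHull(((p-[x0,y0]+.5)*s*16).astype(np.int32).reshape(-1,1,2)); cv2.fillPoly(o,[hl],1,shift=4)
    return cv2.resize(o.astype(np.float32),(w,h),interpolation=cv2.INTER_AREA)
E
python3 - <<'E'
from fit import *
# stand base
c=np.array([[-100,-80,16],[-100,80,16],[100,80,16],[100,-80,16]])
C=lambda x,y:(130+x/3,230+y/3); D=lambda x,y:(100+(x-420)/4,75+y/4)
def res(q):
    P=planar(c,*q); a,b=proj("side",P),proj("top",P)
    # A(643,287) B(548,414) C(699,536) D(796,411)
    return np.r_[a[0]-C(345,210),a[1]-C(402,360),a[2]-C(178,465),b[3]-D(770,145),b[1]-D(765,460)].ravel()
best=[]
for cc in (c,c*[1,-1,1]):
    c=cc; r=least_squares(res,[671,411,.68]); best.append((r.cost,r.x,r.fun.round(1)))
cost,st,f=min(best,key=lambda k:k[0]); print("stand",cost,st,f)
# ring
ms={}
for n,s in (("side",(233,276)),("top",(180,150))):
    m=(im[n].min(2)>115)&(im[n].max(2)-im[n].min(2)<40)
    box={"side":(205,245,45,60),"top":(150,130,45,40)}[n]
    x,y,w,h=box; sub=m[y:y+h,x:x+w]; k,l,sta,_=cv2.connectedComponentsWithStats(sub.astype(np.uint8)); j=1+np.argmax(sta[1:,4]); pts=np.argwhere(l==j)[:,::-1]
    hm=np.zeros((h,w),np.uint8); cv2.fillConvexPoly(hm,cv2.convexHull(pts.astype(np.int32)),1); ms[n]=(hm.astype(np.float32),box,sta[j]); print(n,sta[j],hm.sum())
th=np.linspace(0,2*np.pi,60)
def ring(L,yaw,t,h,r=45):
    ax=np.array([np.cos(yaw)*np.cos(t),np.sin(yaw)*np.cos(t),np.sin(t)]) # backwards
    up=np.array([-np.cos(yaw)*np.sin(t),-np.sin(yaw)*np.sin(t),np.cos(t)]); y=np.cross(up,ax)
    ci=L+r*(np.cos(th)[:,None]*y+np.sin(th)[:,None]*up); return np.vstack([ci,ci+ax*h])
def cost(q):
    P=ring(q[:3],q[3],q[4],abs(q[5])); e=0
    for n in K:
        hm,b,_=ms[n]; e+=np.abs(fill([proj(n,P)],*b)-hm).sum()
    sw=np.r_[st[:2],310]; ax=np.array([np.cos(q[3])*np.cos(q[4]),np.sin(q[3])*np.cos(q[4]),np.sin(q[4])])
    return e+W*np.sum((q[:3]+85*ax-sw)**2)+W*2000*(q[3]-st[2])**2
for W in (0.5,5,0.0):
    r=min((minimize(cost,np.r_[609,361,277,st[2],t0,14],method="Nelder-Mead",options=dict(maxiter=3000,initial_simplex=np.r_[609,361,277,st[2],t0,14]+np.vstack([np.zeros(6),np.diag([6,6,6,.1,.1,6])]))) for t0 in (.3,.4,.5)),key=lambda k:k.fun)
    print("ring",W,r.x.round(3),r.fun)
# arched plaque
a=np.linspace(0,np.pi,20); o=np.vstack([[[40,0],[-40,0]],np.c_[40*np.cos(a),80+40*np.sin(a)]])
pm={}
for n,b in (("side",(322,148,24,45)),("top",(380,196,34,36))):
    x,y,w,h=b; s=im[n][y:y+h,x:x+w]; m=((s[...,0]-s[...,2])>-8).astype(np.uint8)
    k,l,sta,_=cv2.connectedComponentsWithStats(m); j=1+np.argmax(sta[1:,4]); pm[n]=((l==j).astype(np.float32),b); print(n,sta[j])
def plq(q,lo=0):
    oo=o.copy(); oo[:,1]=np.maximum(oo[:,1],lo)
    P=np.vstack([np.c_[np.full(len(oo),sx),oo] for sx in (-6,6)])
    return P@ (R.from_euler("z",q[2])*R.from_euler("y",q[3])).as_matrix().T+[q[0],q[1],12]
def pc(q):
    e=300*(q[3]/.1)**2*.02
    for n in K:
        hm,b=pm[n]; e+=np.abs(fill([proj(n,plq(q,22))],*b)-hm).sum()
    return e
q0=np.array([491,-241,-2.35,0.]) 
r=min((minimize(pc,q0+[0,0,dy,dt],method="Nelder-Mead",options=dict(initial_simplex=q0+[0,0,dy,dt]+np.vstack([np.zeros(4),np.diag([8,8,.1,.06])]))) for dy in (-.05,.05) for dt in (-.05,.05)),key=lambda k:k.fun)
print("plaque",r.x.round(3),r.fun,[pm[n][0].sum() for n in K])
q=r.x
print("top pt",(R.from_euler("z",q[2])*R.from_euler("y",q[3])).apply([0,0,120])+[q[0],q[1],12])
for n in K:
    hm,b=pm[n]; f=fill([proj(n,plq(q,22))],*b); print(n,np.array([hm.sum(),f.sum(),np.minimum(f,hm).sum()]).round())
E
```

```text
stand 6.453331967505265 [672.82482204 410.73762889   0.68152412] [-0.5 -0.7  1.5 -1.2 -0.6 -0.1 -0.  -1.4 -2.1  1.2]
side [ 14   9  21  41 545] 757
top [  5   9  27  24 267] 298
ring 0.5 [6.14259e+02 3.65400e+02 2.78411e+02 6.37000e-01 4.12000e-01 1.68050e+01] 152.6809821901182
ring 5 [6.13149e+02 3.63644e+02 2.78400e+02 6.63000e-01 3.88000e-01 1.93550e+01] 215.84961949024648
ring 0.0 [6.13698e+02 3.66796e+02 2.80802e+02 6.27000e-01 4.25000e-01 1.54630e+01] 136.5625
side [  6   8  14  33 302]
top [  5   8  22  19 133]
plaque [ 4.85753e+02 -2.36029e+02 -2.40600e+00 -3.30000e-02] 73.53011803224848 [np.float32(302.0), np.float32(133.0)]
top pt [ 488.65879969 -233.40152941  131.93605638]
side [302. 323. 294.]
top [133. 146. 121.]
```

```bash
cat >> h.py <<'E'
def Rt(y): # tool pointing down with tool y along vector y
    z=np.array([0,0,-1.]); y=np.r_[y,0]/np.linalg.norm(y); return np.c_[np.cross(y,z),y,z]
def delta(p,Rm):
    from bench import readout
    s=readout.sense(); R0=R.from_rotvec(s["ee_rot"])
    t=R0.inv().apply(np.array(p)-s["tool_pos"])/1000; w=(R0.inv()*R.from_matrix(Rm)).as_rotvec(degrees=True)
    print("turn",w.round(2),"shift",t.round(4),"| pos",s["tool_pos"].round(1),"F",s["wrist_force"].round(1),"gap",round(s["finger_gap"],1),"t",s["time_s"])
E
python3 -c "
from h import *
delta([455,130,200],Rt([.094,.9956]));delta([455,130,93],Rt([.094,.9956]))"
```

```text
turn [-1.000e-02 -0.000e+00 -1.029e+01] shift [-0.4029 -0.4018  0.05  ] | pos [175.7 625.7 250. ] F [0.1 0.8 0.4] gap 85.1 t 1.1
turn [-1.000e-02 -0.000e+00 -1.029e+01] shift [-0.4029 -0.4018  0.157 ] | pos [175.7 625.7 250. ] F [0.1 0.8 0.4] gap 85.1 t 1.1
```

Call:
step_arm --commands '[[[0, 0, -10.3, -0.403, -0.402, 0.04, 0.0], [0, 0, -10.3, -0.403, -0.402, 0.04, 0.0], [0, 0, -10.3, -0.403, -0.402, 0.04, 0.0], [0, 0, -10.3, -0.403, -0.402, 0.04, 0.0], [0, 0, -10.3, -0.403, -0.402, 0.04, 0.0], [0, 0, -10.3, -0.403, -0.402, 0.04, 0.0], [0, 0, -10.3, -0.403, -0.402, 0.04, 0.0], [0, 0, -10.3, -0.403, -0.402, 0.04, 0.0], [0, 0, -10.3, -0.403, -0.402, 0.04, 0.0], [0, 0, -10.3, -0.403, -0.402, 0.04, 0.0]]]'

```text
time_s: 2.1
tool_pos: [421.4, 189.5, 215.3]
ee_rot: [0.147, 3.137, 0.001]
wrist_force: [1.1, -0.2, 0.7]
finger_gap: 0.2
grasp_force: 0.0
```

Call:
step_arm --commands '[[[0, 0, 0, 0, 0, 0, 0.0], [0, 0, 0, 0, 0, 0, 0.0], [0, 0, 0, 0, 0, 0, 0.0]]]'

```text
time_s: 2.4
tool_pos: [420.0, 192.6, 215.1]
ee_rot: [-0.144, -3.138, -0.002]
wrist_force: [0.1, 0.9, -0.2]
finger_gap: -0.1
grasp_force: 0.0
```

```bash
python3 -c "
from h import *
delta([455,130,93],Rt([.094,.9956]))"
```

```text
turn [ 0.06 -0.01  0.13] shift [-0.0406 -0.0592  0.122 ] | pos [420.  192.6 215.1] F [ 0.1  0.9 -0.2] gap -0.1 t 2.4
```

Call:
step_arm --commands '[[[0, 0, 0, -0.035, -0.059, 0.06, 0.0], [0, 0, 0, -0.035, -0.059, 0.06, 0.0], [0, 0, 0, -0.035, -0.059, 0.122, 0.0], [0, 0, 0, -0.035, -0.059, 0.122, 0.0], [0, 0, 0, -0.035, -0.059, 0.122, 0.0], [0, 0, 0, -0.035, -0.059, 0.122, 0.0]]]'

```text
time_s: 3.0
tool_pos: [449.9, 131.0, 93.4]
ee_rot: [0.143, 3.138, 0.002]
wrist_force: [0.1, 0.0, 0.6]
finger_gap: -0.2
grasp_force: 0.0
```

```bash
python3 - <<'E'
from h import *
from bench import capture
delta([480,127,93],Rt([.094,.9956]))
a=capture("side")["color"];b=capture("top")["color"]
cv2.imwrite("pics/sw1.png",np.hstack([cv2.resize(a[225:275,275:335],(400,333),interpolation=3),cv2.resize(b[175:235,245:310],(400,333),interpolation=3)]))
E
```

```text
turn [0.06 0.03 0.19] shift [-0.0304 -0.0013  0.0004] | pos [449.9 131.   93.4] F [0.1 0.  0.6] gap -0.2 t 3.0
```

View pics/sw1.png

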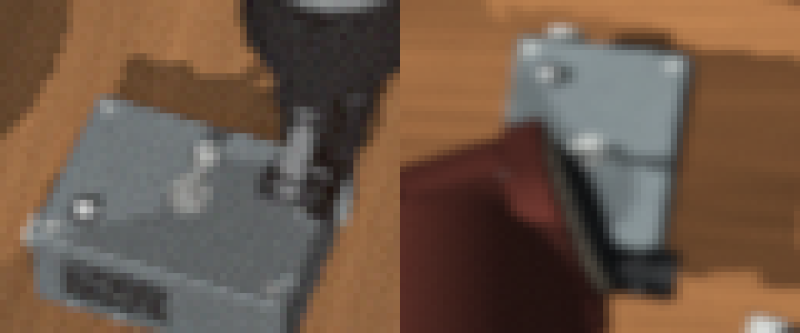

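The closed fingers stand at side-crop (300,170), on the lean side of the toggle (tip at (205,150)) and in line with it. The push is clear.

Call:
step_arm --commands '[[[0, 0, 0, -0.01, 0.0, 0, 0.0], [0, 0, 0, -0.02, 0.0, 0, 0.0], [0, 0, 0, -0.03, 0.0, 0, 0.0], [0, 0, 0, -0.035, 0.0, 0, 0.0]]]'

```text
time_s: 3.5
tool_pos: [486.7, 125.6, 93.4]
ee_rot: [0.149, 3.136, 0.001]
wrist_force: [0.3, 0.3, -0.1]
finger_gap: -0.1
grasp_force: 0.0
```

Call:
step_arm --commands '[[[0, 0, 0, -0.005, 0.0, 0, 0.0], [0, 0, 0, -0.01, 0.0, 0, 0.0], [0, 0, 0, -0.015, 0.0, 0, 0.0], [0, 0, 0, -0.015, 0.0, 0, 0.0]]]'

```text
time_s: 3.9
tool_pos: [500.1, 124.3, 92.9]
ee_rot: [0.148, 3.138, -0.0]
wrist_force: [-1.1, 0.2, -0.1]
finger_gap: 0.7
grasp_force: 0.1
```

Call:
step_arm --commands '[[[0, 0, 0, -0.004, 0.0, 0, 0.0], [0, 0, 0, -0.006, 0.0, 0, 0.0], [0, 0, 0, -0.006, 0.0, 0, 0.0]]]'

```text
time_s: 4.2
tool_pos: [505.3, 123.8, 92.8]
ee_rot: [-0.148, -3.137, 0.001]
wrist_force: [-1.8, -0.7, -0.3]
finger_gap: 0.2
grasp_force: 1.0
```

Call:
step_arm --commands '[[[0, 0, 0, -0.003, 0.0, 0, 0.0], [0, 0, 0, -0.003, 0.0, 0, 0.0]]]'

```text
time_s: 4.4
tool_pos: [507.0, 123.6, 92.6]
ee_rot: [-0.147, -3.134, 0.001]
wrist_force: [-4.8, -0.3, 2.0]
finger_gap: -0.0
grasp_force: 2.6
```

Call:
step_arm --commands '[[[0, 0, 0, -0.003, 0.0, 0, 0.0], [0, 0, 0, -0.003, 0.0, 0, 0.0]]]'

```text
time_s: 4.6
tool_pos: [507.3, 123.6, 92.4]
ee_rot: [-0.146, -3.129, 0.002]
wrist_force: [-9.4, -0.0, 6.3]
finger_gap: -0.3
grasp_force: 5.1
```

Call:
step_arm --commands '[[[0, 0, 0, -0.002, 0.0, 0, 0.0], [0, 0, 0, -0.002, 0.0, 0, 0.0]]]'

```text
time_s: 4.8
tool_pos: [507.5, 123.5, 92.4]
ee_rot: [-0.145, -3.125, 0.003]
wrist_force: [-12.9, 1.1, 8.1]
finger_gap: -0.4
grasp_force: 6.8
```

Call:
step_arm --commands '[[[0, 0, 0, 0.03, 0.0, 0, 0.0], [0, 0, 0, 0.05, 0.0, 0, 0.0], [0, 0, 0, 0.08, 0.0, -0.05, 0.04], [0, 0, 0, 0.08, 0.0, -0.1, 0.04], [0, 0, 0, 0.08, -0.05, -0.12, 0.04], [0, 0, 0, 0.08, -0.1, -0.12, 0.04], [0, 0, 0, 0.08, -0.15, -0.12, 0.04], [0, 0, 0, 0.08, -0.15, -0.12, 0.04]]]'

```text
time_s: 5.6
tool_pos: [420.8, -25.9, 214.1]
ee_rot: [0.166, 3.131, -0.006]
wrist_force: [-0.3, 0.1, -0.1]
finger_gap: 40.3
grasp_force: 0.0
```

```bash
python3 - <<'E'
from h import *
from bench import capture
a=capture("side")["color"];b=capture("top")["color"]
cv2.imwrite("pics/sw2.png",np.hstack([cv2.resize(a[235:285,273:333],(400,333),interpolation=3),cv2.resize(a[230:330,130:250],(400,333),interpolation=3)]))
y=[-np.cos(-2.406),-np.sin(-2.406)]
delta([487.5,-234.5,240],Rt(y)); delta([487.5,-234.5,114],Rt(y))
E
```

```text
turn [ 0.07  0.25 42.17] shift [-0.0872 -0.2062 -0.0259] | pos [421.2 -20.7 213.6] F [ 0.8  0.1 -0.5] gap 40.1 t 5.7
turn [ 0.07  0.25 42.17] shift [-0.0867 -0.2061  0.1001] | pos [421.2 -20.7 213.6] F [ 0.8  0.1 -0.5] gap 40.1 t 5.7
```

View pics/sw2.png

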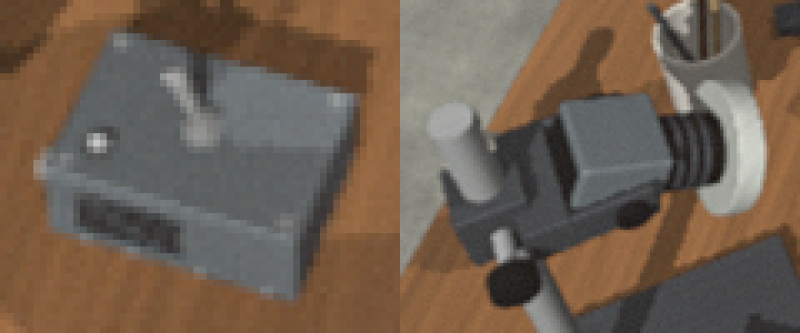

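The toggle now leans the other way: tip at crop (175,78), left of the collar at (200,130), so it is on. Next, over to the rack.

Call:
step_arm --commands '[[[0, 0, 8.5, -0.087, -0.206, -0.026, 0.04], [0, 0, 17, -0.087, -0.206, -0.026, 0.04], [0, 0, 25.5, -0.087, -0.206, -0.026, 0.04], [0, 0, 34, -0.087, -0.206, -0.026, 0.04], [0, 0, 42.2, -0.087, -0.206, -0.026, 0.04], [0, 0, 42.2, -0.087, -0.206, -0.026, 0.04], [0, 0, 42.2, -0.087, -0.206, -0.026, 0.04], [0, 0, 42.2, -0.087, -0.206, -0.026, 0.04], [0, 0, 42.2, -0.087, -0.206, -0.026, 0.04]]]'

```text
time_s: 6.6
tool_pos: [487.5, -229.7, 238.8]
ee_rot: [-1.261, -2.877, -0.002]
wrist_force: [-0.8, -0.3, 0.6]
finger_gap: 40.0
grasp_force: 0.0
```

```bash
python3 - <<'E'
from h import *
y=[-np.cos(-2.406),-np.sin(-2.406)]
delta([487.5,-234.5,114],Rt(y))
E
```

```text
turn [ 0.05 -0.06  0.51] shift [-0.0037 -0.0034  0.1248] | pos [ 487.5 -229.7  238.8] F [-0.8 -0.3  0.6] gap 40.0 t 6.6
```

Call:
step_arm --commands '[[[0, 0, 0.5, -0.004, -0.003, 0.04, 0.04], [0, 0, 0.5, -0.004, -0.003, 0.075, 0.04], [0, 0, 0.5, -0.004, -0.003, 0.075, 0.04]]]'

```text
time_s: 6.9
tool_pos: [484.7, -234.0, 160.1]
ee_rot: [-1.273, -2.861, -0.001]
wrist_force: [-0.3, 0.9, 0.2]
finger_gap: 39.9
grasp_force: 0.0
```

```bash
python3 - <<'E'
from h import *
from bench import capture
y=[-np.cos(-2.406),-np.sin(-2.406)]
delta([487.5,-234.5,114],Rt(y))
a=capture("side")["color"];b=capture("top")["color"]
cv2.imwrite("pics/g1.png",np.hstack([cv2.resize(a[115:205,295:385],(400,400),interpolation=3),cv2.resize(b[170:270,350:450],(400,400),interpolation=3)]))
E
```

```text
turn [-0.2  -0.57 -0.11] shift [-0.0027  0.0019  0.0461] | pos [ 484.7 -234.   160.1] F [-0.3  0.9  0.2] gap 39.9 t 6.9
```

View pics/g1.png

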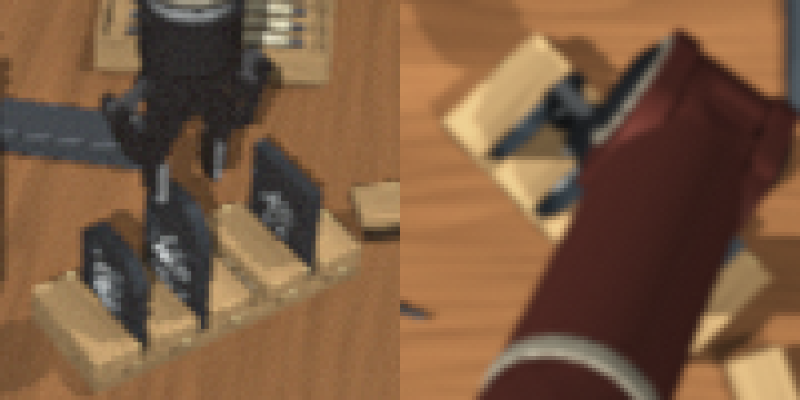

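Fingers straddle the arch (tips at side-crop (160,200) and (218,178), arch top near (178,182)), with a slight shift towards the carved side needed. Descending.

Call:
step_arm --commands '[[[0, -0.5, 0, -0.003, 0.005, 0.0, 0.04], [0, -0.5, 0, -0.003, 0.005, 0.015, 0.04], [0, -0.5, 0, -0.003, 0.005, 0.03, 0.04], [0, -0.5, 0, -0.003, 0.005, 0.046, 0.04], [0, -0.5, 0, -0.003, 0.005, 0.046, 0.04]]]'

```text
time_s: 7.5
tool_pos: [493.7, -235.2, 118.1]
ee_rot: [1.275, 2.862, -0.005]
wrist_force: [-1.5, -0.9, -0.2]
finger_gap: 39.8
grasp_force: 0.0
```

Call:
step_arm --commands '[[[0, 0, 0, 0, 0, 0, 0.03], [0, 0, 0, 0, 0, 0, 0.024], [0, 0, 0, 0, 0, 0, 0.018], [0, 0, 0, 0, 0, 0, 0.015]]]'

```text
time_s: 7.9
tool_pos: [493.7, -236.0, 118.8]
ee_rot: [1.276, 2.86, -0.006]
wrist_force: [-0.0, -0.6, -0.4]
finger_gap: 15.4
grasp_force: 0.4
```

Call:
step_arm --commands '[[[0, 0, 0, 0.0, 0, 0, 0.022], [0, 0, 0, 0.003, 0, 0.004, 0.022], [0, 0, 0, 0.003, 0, 0.004, 0.0], [0, 0, 0, 0.003, 0, 0.004, 0.0], [0, 0, 0, 0.003, 0, 0.004, 0.0], [0, 0, 0, 0.003, 0, 0.004, 0.0], [0, 0, 0, 0.003, 0, 0.004, 0.0]]]'

```text
time_s: 8.6
tool_pos: [487.8, -235.4, 113.3]
ee_rot: [1.279, 2.867, -0.012]
wrist_force: [-4.2, -3.7, 1.3]
finger_gap: 11.1
grasp_force: 58.4
```

Call:
step_arm --commands '[[[0, 0, 0, 0, 0, -0.01, 0.0], [0, 0, 0, 0, 0, -0.02, 0.0], [0, 0, 0, 0, 0, -0.03, 0.0], [0, 0, 0, 0, 0, -0.045, 0.0], [0, 0, 0, 0, 0, -0.07, 0.0], [0, 0, 0, 0, 0, -0.11, 0.0], [0, 0, 0, 0, 0, -0.15, 0.0], [0, 0, 0, 0, 0, -0.18, 0.0], [0, 0, 0, 0, 0, -0.18, 0.0]]]'

```text
time_s: 9.5
tool_pos: [493.6, -232.6, 299.7]
ee_rot: [1.27, 2.851, -0.002]
wrist_force: [1.3, 0.5, -1.4]
finger_gap: 11.3
grasp_force: 59.0
```

```bash
python3 - <<'E'
from h import *
from bench import capture,regions_of,readout
a=capture("side")["color"];s=readout.sense()
Rm=R.from_rotvec(s["ee_rot"]).as_matrix();p=s["tool_pos"];print(p,Rm.round(3).tolist())
# plaque axes: x=-tool y, z=-tool z, y=z×x = tool x * sign
px,pz=-Rm[:,1],-Rm[:,2];py=np.cross(pz,px);Rp=np.c_[px,py,pz];o=p-101.3*pz
for lab in ("carving","arched_plaque"):
  for r in regions_of(lab,"side"):
    O,d=ray("side",r["position"]);f=o-6*px;t=(f-O)@px/(d@px);print(lab,r["conf"],np.round(r["position"],1),int(r["region"].sum()),(Rp.T@(O+t*d-o)).round(1))
q=proj("side",o+48*pz-6*px)[0];print("expected",q)
for v in ([-6,-40,0],[-6,40,0],[-6,40,80],[-6,-40,80],[-6,0,120],[-6,0,48]): print(v,((proj("side",o+Rp@np.array(v))[0]-[q[0]-30,q[1]-30])*10).round())
x,y=int(q[0])-30,int(q[1])-30
print(x,y,q-30)
cv2.imwrite("pics/h1.png",cv2.resize(a[y:y+60,x:x+60],(600,600),interpolation=3))
E
```

```text
[ 492.04516634 -231.8631501   296.63701651] [[-0.669, 0.743, 0.013], [0.743, 0.669, -0.007], [-0.014, 0.005, -1.0]]
carving 0.92 [332.6 130.6] 371 [-6.   3.5 53.9]
arched_plaque 0.96 [332.2 128.5] 359 [-6.   6.5 60.2]
expected [333.08630254 132.64730137]
[-6, -40, 0] [357. 486.]
[-6, 40, 0] [232. 348.]
[-6, 40, 80] [240. 152.]
[-6, -40, 80] [371. 289.]
[-6, 0, 120] [311. 115.]
[-6, 0, 48] [300. 300.]
303 102 [303.08630254 102.64730137]
```

View pics/h1.png

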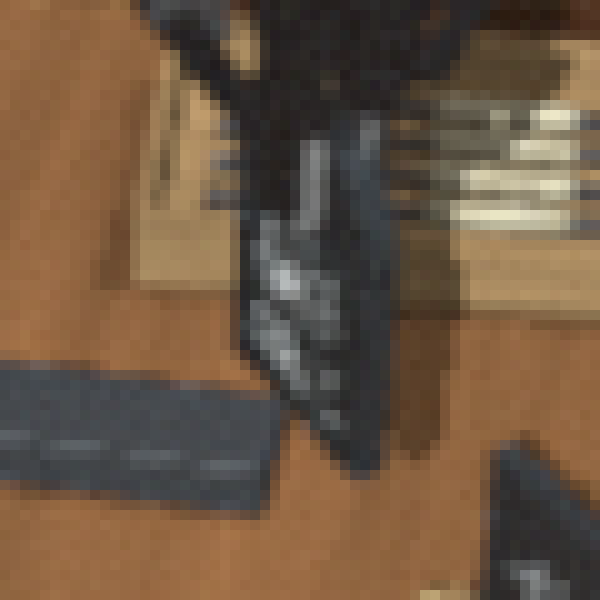

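```bash
cat > tgt.py <<'E'
from h import *
L=np.array([612.5,363,278.2]);yaw,t=.67,.39
d=-np.array([np.cos(yaw)*np.cos(t),np.sin(yaw)*np.cos(t),np.sin(t)]);u=np.array([-np.cos(yaw)*np.sin(t),-np.sin(yaw)*np.sin(t),np.cos(t)])
Rp=np.c_[d,np.cross(u,d),u];car=L+120*d
P=car-Rp@np.array([-6,1.,48-101]);y,z=-d,-u;Rm=np.c_[np.cross(y,z),y,z]
if __name__=="__main__":
    print(P,car); delta(P,Rm)
E
python3 tgt.py
```

```text
[504.73958465 278.90216147 279.31643987] [525.50434879 294.07733215 232.57739019]
turn [-22.3   -0.33   3.6 ] shift [0.3694 0.352  0.0115] | pos [ 489.9 -231.1  293.1] F [-0.5  0.5 -3. ] gap 11.4 t 9.65
```

Call:
step_arm --commands '[[[-1, 0, 0, 0.015, 0.015, 0.0, 0.0], [-3, 0, 0, 0.037, 0.035, 0.0, 0.0], [-5, 0, 0.5, 0.062, 0.059, 0.0, 0.0], [-8, 0, 1, 0.087, 0.083, 0.0, 0.0], [-11, 0, 1, 0.112, 0.107, 0.0, 0.0], [-14, 0, 1.5, 0.137, 0.131, 0.0, 0.0], [-17, 0, 2, 0.162, 0.155, 0.0, 0.0], [-20, 0, 2.5, 0.187, 0.178, 0.0, 0.0], [-22, 0, 3, 0.207, 0.197, 0.0, 0.0], [-22, 0, 3.5, 0.217, 0.207, 0.0, 0.0]]]'

```text
time_s: 10.65
tool_pos: [496.0, 71.0, 289.8]
ee_rot: [1.275, 2.65, 0.516]
wrist_force: [0.6, -0.2, -3.3]
finger_gap: 11.3
grasp_force: 58.8
```

Call:
step_arm --commands '[[[0, 0, 0, 0, 0, 0, 0.0], [0, 0, 0, 0, 0, 0, 0.0]]]'

```text
time_s: 10.85
tool_pos: [498.4, 67.5, 290.9]
ee_rot: [1.275, 2.644, 0.514]
wrist_force: [0.3, 0.4, -2.9]
finger_gap: 11.4
grasp_force: 58.9
```

```bash
python3 tgt.py
```

```text
[504.73958465 278.90216147 279.31643987] [525.50434879 294.07733215 232.57739019]
turn [-0.46 -0.29  0.07] shift [0.1613 0.1223 0.0624] | pos [498.4  67.5 290.9] F [ 0.3  0.4 -2.9] gap 11.4 t 10.85
```

Call:
step_arm --commands '[[[0, 0, 0, 0.015, 0.011, 0.006, 0.0], [0, 0, 0, 0.035, 0.027, 0.014, 0.0], [-0.4, -0.3, 0, 0.06, 0.045, 0.023, 0.0], [-0.4, -0.3, 0, 0.085, 0.064, 0.033, 0.0], [-0.4, -0.3, 0, 0.11, 0.083, 0.043, 0.0], [-0.4, -0.3, 0, 0.13, 0.099, 0.05, 0.0], [-0.4, -0.3, 0, 0.145, 0.11, 0.056, 0.0], [-0.4, -0.3, 0, 0.155, 0.118, 0.06, 0.0], [-0.4, -0.3, 0, 0.161, 0.122, 0.062, 0.0], [-0.4, -0.3, 0, 0.161, 0.122, 0.062, 0.0]]]'

```text
time_s: 11.85
tool_pos: [505.6, 278.4, 280.1]
ee_rot: [1.273, 2.634, 0.519]
wrist_force: [0.6, 0.1, -2.0]
finger_gap: 11.3
grasp_force: 58.9
```

Call:
step_arm --commands '[[[0, 0, 0, 0, 0, 0, 0.0], [0, 0, 0, 0, 0, 0, 0.0], [0, 0, 0, 0, 0, 0, 0.0]]]'

```text
time_s: 12.15
tool_pos: [506.1, 277.0, 280.8]
ee_rot: [1.275, 2.632, 0.52]
wrist_force: [-0.6, 0.6, -2.2]
finger_gap: 11.3
grasp_force: 58.9
```

```bash
python3 - <<'E'
from tgt import *
from bench import capture,regions_of,readout
delta(P,Rm)
s=readout.sense();Rw=R.from_rotvec(s["ee_rot"]).as_matrix();p=s["tool_pos"]
a=capture("side")["color"];b=capture("top")["color"]
px,pz=-Rw[:,1],-Rw[:,2];Q=np.c_[px,np.cross(pz,px),pz];o=p-101*pz
al=np.linspace(0,np.pi,16);out=np.vstack([[[-6,-40,0],[-6,40,0]],np.c_[np.full(16,-6),40*np.cos(al),80+40*np.sin(al)]])@Q.T+o
th=np.linspace(0,2*np.pi,40);rg=L+45*(np.cos(th)[:,None]*Rp[:,1]+np.sin(th)[:,None]*Rp[:,2])
pic=[]
for n,im,(x,y) in (("side",a,(180,215)),("top",b,(140,100))):
    for lab in ("carving","arched_plaque"):
        for r in regions_of(lab,n):
            O,dd=ray(n,r["position"]);f=o-6*px;t=(f-O)@px/(dd@px);print(n,lab,round(r["conf"],2),np.round(r["position"],1),int(r["region"].sum()),(Q.T@(O+t*dd-o)).round(1))
    c=cv2.resize(im[y:y+100,x:x+100],(400,400),interpolation=3);both=c.copy()
    for pts,col in ((out,(0,255,0)),(rg,(0,0,255)),(np.array([car,L]),(255,0,255))):
        cv2.polylines(both,[((proj(n,pts)-[x,y]+.5)*4*16).astype(np.int32)],True,col,1,cv2.LINE_AA,4)
    pic.append(both)
cv2.imwrite("pics/f1.png",np.hstack(pic))
E
```

```text
turn [ 0.06  0.16 -0.06] shift [ 0.0023 -0.0005  0.0014] | pos [506.1 277.  280.8] F [-0.6  0.6 -2.2] gap 11.3 t 12.15
side carving 0.56 [281.8 266.7] 781 [-6.  -8.7 52.7]
side arched_plaque 0.76 [281.2 263.3] 748 [-6.  -1.7 56.9]
top carving 0.43 [177.9 257.6] 261 [ -6.  -46.8 483.9]
top carving 0.41 [213.3 187.9] 145 [ -6.   30.  109.8]
```

View pics/f1.png

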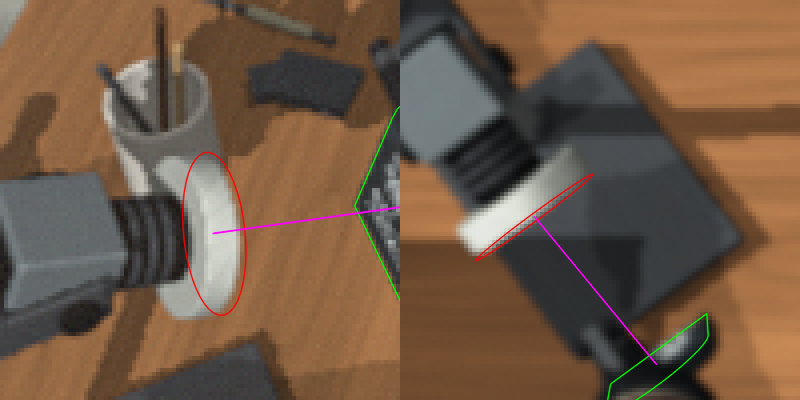

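The overlay shows the plaque outline (corner at side-crop (355,207)) on the lens axis and the model ring matching the white ring at (215,235) side and (535,215) top. One last numeric silhouette check follows, since I have no views left.

```bash
python3 - <<'E'
from tgt import *
from fit import fill
from scipy.optimize import minimize
from bench import capture,regions_of,readout
delta(P,Rm)
s=readout.sense();Rw=R.from_rotvec(s["ee_rot"]).as_matrix();p=s["tool_pos"]
px,pz=-Rw[:,1],-Rw[:,2];Q=np.c_[px,np.cross(pz,px),pz];o=p-101*pz
a=capture("side")["color"];b=(255,215,60,90);x,y,w,h=b
col=a[y:y+h,x:x+w].astype(int);dark=((col[...,0]-col[...,2])>-8)
for lab in ("carving","arched_plaque"):
    rs=regions_of(lab,"side")
    if not rs: continue
    m=rs[0]["region"][y:y+h,x:x+w]; 
    for nm,mk in ((lab,m),("dark",dark)):
        mk=mk.astype(np.float32)
        q=np.vstack([[sx,yy,zz] for sx in (-6,6) for yy in (-40,40) for zz in (0,70)])
        big=np.vstack([[sx,yy,zz] for sx in (-6,6) for yy in (-60,60) for zz in (-25,70)])
        wt=fill([proj("side",big@Q.T+o)],*b)
        def c(v):
            A=R.from_rotvec([v[2],0,0]).as_matrix()
            g=q.copy();g[g[:,2]>50,2]=100
            return (wt*np.abs(fill([proj("side",(g@A.T+[0,v[0],v[1]])@Q.T+o)],*b)-mk)).sum()
        r=minimize(c,[0,0,0],method="Nelder-Mead",options=dict(initial_simplex=[[0,0,0],[5,0,0],[0,5,0],[0,0,.1]]))
        print(nm,"dy,dz,roll",r.x.round(2),"cost",c([0,0,0]).round(),round(r.fun),"area",(wt*mk).sum().round())
E
```

```text
turn [0.08 0.11 0.03] shift [ 0.0013 -0.0009  0.0013] | pos [505.8 278.1 280.8] F [-0.8 -0.7 -1.7] gap 11.4 t 12.45
carving dy,dz,roll [5.09 2.67 0.03] cost 113.0 67 area 598.0
dark dy,dz,roll [1.43 5.25 0.02] cost 82.0 48 area 594.0
arched_plaque dy,dz,roll [ 3.23  1.07 -0.02] cost 107.0 67 area 609.0
dark dy,dz,roll [1.43 5.25 0.02] cost 82.0 48 area 594.0
```

Call:
step_arm --commands '[[[0, 0, 0, 0.001, 0, 0.002, 0.0], [0, 0, 0, 0.003, -0.001, 0.004, 0.0], [0, 0, 0, 0.003, -0.001, 0.004, 0.0], [0, 0, 0, 0.003, -0.001, 0.004, 0.0], [0, 0, 0, 0.003, -0.001, 0.004, 0.0], [0, 0, 0, 0.003, -0.001, 0.004, 0.0], [0, 0, 0, 0.003, -0.001, 0.004, 0.0], [0, 0, 0, 0.003, -0.001, 0.004, 0.0]]]'

```text
time_s: 13.4
tool_pos: [504.4, 280.9, 276.7]
ee_rot: [1.273, 2.633, 0.52]
wrist_force: [0.0, -0.4, -2.4]
finger_gap: 11.3
grasp_force: 58.9
```

```bash
python3 - <<'E'
from tgt import *
from bench import workorder,readout
delta(P,Rm); print(np.abs(readout.sense()["dq"]).max())
print(workorder.job_done())
E
```

```text
turn [0.07 0.11 0.04] shift [-0.0018  0.0001 -0.0028] | pos [504.4 280.9 276.7] F [ 0.  -0.4 -2.4] gap 11.3 t 13.4
0.00230543568346411
the job is handed in; nothing more can be done
None
```

I switched the ring light on and handed the job in with the arm holding the arched plaque steady, by its top edge, about 12 cm in front of the lens; the carving is square to the lens and centred to within a few mm by my measurements, and no verdict came back.

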